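Slide the locked plate carriage home under the scan bridge

ROBOT

A 7-joint arm with a two-finger parallel gripper is mounted at the origin on the work surface. World frame = base frame: x ahead of the robot, y to its left, z up, the work surface at z = 0. Lengths are in m, angles in rad, forces in N, time in s.
With the tool pointing down it reaches from about 0.425 to 0.875 m from the base axis. Payload 8.4 kg.
Tool frame: the origin (TCP) lies where the fingers leave the gripper's body, on its centre line; the fingertips stand 70 mm ahead of it and the grasp point (between the pads) lies 51 mm ahead of it; z points along the fingers, x is the direction in which the jaws open and shut, and the axes are right-handed (so a half turn about z gives the same grasp; the last joint's range is limited). The gripper opens to 87 mm and grips with 3 to 60 N. Pads are 19 mm wide; open, the fingers measure 117 mm over their backs; the gripper's body (75 mm by 190 mm) begins 51 mm behind the grasp point.
Start: joints at [-1.3, 0.333, 0.04, 1.465, -0.013, 1.343, -0.059], TCP at [0.235, 0.606, 0.292] pointing down, gripper open.
Joint ranges: [-2.58, 2.58], [-0.38, 2.09], [-1.3, 1.39], [0.25, 2.4], [-1.5, 4.64], [0.08, 2.09], [-2.65, 2.65]. Speed limits (rad/s): [2.22, 2.22, 2.79, 2.79, 3.14, 3.14, 3.14].

INTERFACE

Orientations are given as a rotation vector (axis times angle).
In Python, from station import readout, eyes, workorder gives the robot as it stands.
- The arm moves only by the tool step_arm, never from a script. Its argument "plan" is a list of rows, each a list of 3 entries, a list of its own where there are three numbers: the shift along the world's x, y, z each as a share of 10 cm, from -1 to 1, then the turn, a rotation vector about the world's x, y, z each as a share of 30 degrees, from -1 to 1, then the closure, from 0 (fully open) to 1 (shut). A call has 1 to 12 rows; each row is the pose to reach, as a shift and turn from the pose commanded when the call began; what a row does not reach only later rows make up. A row lasts 1/8 s, in which the tool goes at most 62.5 mm and 10.7 degrees, less where a joint would pass 70% of its speed; a pose out of reach is approached as far as the arm can. A call with a number of a shift or a turn outside -1 to 1 is refused whole. A call with a gripper value outside its range is refused whole. The fingers move at their own pace and stop on an object; "squeeze" is the grip in N (left out, the last holds). Time passes only in rows, so rows that repeat a pose let the fingers close. It gives the time, the measured TCP pose, the force and the opening at its end, in the units of the state.
- readout.read_state(): the state, without advancing time (a new reading comes with each control period).
- eyes.capture(name): name is "scene" or "side" or "wrist"; returns the picture (480x640x3 uint8, red, green, blue); there is no depth.
- eyes.calibration(name): a dict with "fovy" (degrees; the focal length in pixels is half the picture's height over the tangent of half this angle, whatever the lens; pixels are square), "cx", "cy" (the principal point, pixels), "R" (3x3) and "t" (3): a world point X has camera coordinates R X + t. Camera axes: x right, y down, z forward; pixel columns grow to the right and rows downward; lengths in m; the calibration is good to about 2 mm. A picture is of the moment at which its call begins: read the wrist's pose just before it. calibration takes no time and is no camera call; for the wrist camera it gives the pose at the moment of the call.
- workorder.hand_in(): hands the job in, once; it reports no verdict.
The state is a dict: "time": time; "q": joint angles; "qd": joint speeds; "joint_efforts": joint torques, N m; "tool_pos": TCP position; "eef_rot": TCP orientation; "wrist_force": force on the tool from outside, world axes, zero at the start; "wrist_torque": the same for the moment, N m; "finger_gap": opening from 0.0 (shut) to 1.0 (fully open).
Only numpy, scipy, OpenCV 4.12 (cv2) and the standard library are available. Lean on these libraries where they do the work, as an engineer would, in place of code of your own. Each camera call takes 0.05 s, during which the arm holds its last target. There are 200 camera calls.

TASK

Press the orange lock button on the scanner's carriage with the fingertips and keep it held down while you push the carriage all the way to its end stop under the blue scan bridge, then let the button spring back up so that the carriage is locked there, and move clear. Nothing is to be picked up: do not touch the well plate riding on the carriage, which must stay seated in its nest, and leave all the other things on the bench where they are.

Things in the scene. Friction and masses are not known exactly. Their poses are not given: they have to be found in the camera images.
- scanner: plate scanner, fixed to the table, placed and turned at random: grey bed 220 x 430 x 10 mm. Origin on the table, on the slide's centre line; carriage slides home along +y, x across, z up. Bed y -200 to 230; blue scan bridge y 60 to 105 (underside 66, top 98 above the table, posts at x +-98); red-faced end stop at y 110 (top 45); white housing y 150 to 225 (top 105)
- carriage (a joint): slide of the aluminium carriage (140 across x 165 long, deck 45 above the table), m: 0 at the start, 0.130 at the end stop. 1.5 N rail friction, stays where left. Button up: a catch between teeth 13 mm apart locks it within 1 to 2 mm, anywhere on the rail. Button held down: slides freely both ways. In the last 2.5 mm the catch can rise behind the last tooth and lock it home
- lock (a joint): how far the lock button is pressed, m: 0 up, 0.008 fully down. The catch is free of the teeth beyond about 0.005. Spring: 2.4 N to start, 4.8 N fully down; it springs back when let go
- button_top (a point): centre of the flat top of the round orange lock button, 36 mm in diameter, on the carriage's trailing end; 57 above the table when up, 49 when fully down (deck 45). Moves with the carriage: in the scanner's frame x = 0, y = -155 at the start, y = -25 at the end stop
- lug (a point): top centre of the black push lug, a fin fixed on the carriage between button and plate: 60 across, 8 thick along the slide, top 78 above the table. Its centre is 25 mm further along the slide than the button's, its near face 3 mm past the button's edge. A fingertip holding the button down can push on this face, or drag the carriage by friction on the button
- nest (a point): centre of the plate's nest on the carriage deck (height 45), 85 mm further along the slide than the button's centre; the nest has a rim 5 mm high
- plate: white 96-well plate with pink wells, 128 across x 86 along the slide x 14 high, lying loose in the nest; origin at the centre of its underside. Its near edge is 42 mm from the button's centre. Not to be touched
- vial: small clear screw-cap vial with a blue cap, diameter 22, height 45; stands on the 10 mm high bed of the scanner, on the robot's side of the carriage. Bystander. Origin at the centre of its underside
- spare_plates: stack of two spare white well plates, 128 x 86 x 29, on the table beyond the right-hand end of the scanner (the end the carriage starts from). Bystander. Origin at the centre of its underside
- reagent: amber reagent bottle with a blue cap, diameter 60, height 110. Bystander. Origin at the centre of its underside
- tube_rack: pink rack full of white-capped tubes, 95 x 190 x 59, on the table beyond the scanner. Bystander. Origin at the centre of its underside
- tip_box: blue pipette-tip box, 122 x 85 x 62, on the table past the housing end of the scanner. Bystander. Origin at the centre of its underside
- marker: black marker pen with a green cap, 12 x 120 x 12, lying on the table on the robot's side. Bystander. Origin at the centre of its underside
- pipette: dark blue and white hand pipette lying on the table past the spare plates, about 275 long, 26 thick. Bystander. Origin at the centre of its underside

How it is judged:
By the outcome, as a careful person would: the job done as asked, in the order asked, and still so for the second after the job is handed in, with the robot touching nothing.
It also fails if it takes over 38 s, if anything falls off the work surface, if the arm or the gripper's body presses on something with over 40 N, if the wrist force passes 120 N, or if a joint passes its speed limit or range.

## Working session

There is one attempt and no reset: what is moved stays moved. The work goes in short steps, Python scripts to look and compute and a tool call to move; the robot and the scene stay as the last step left them, time stands still between calls to the robot, and variables do not carry over. Pictures are saved under pics/ and viewed, about 8 in all and at most 12, crops included, and the job is handed in when it is done.

Besides the shell and the picture viewer there is one more tool, called after "Call:" as name(argument=value, ...) on one line, values as JSON. step_arm: Moves the arm, as the interface text tells. Shift numbers are shares of 10 cm and turn numbers shares of 30 degrees, none past 1 either way. Its arguments: {"type":"object","properties":{"plan":{"type":"array"},"squeeze":{"type":"number"}},"required":["plan"]}

```bash
mkdir -p pics; ls
cat > h.py <<'E'
import numpy as np,cv2
from station import readout,eyes,workorder
def snap(n,f):
    c=eyes.calibration(n); im=eyes.capture(n); cv2.imwrite('pics/'+f+'.png',im[:,:,::-1]); np.save('pics/'+f+'.npy',im)
    return im,c
def ray(c,u,v,z):
    f=240/np.tan(np.radians(c['fovy'])/2); R=np.array(c['R']);t=np.array(c['t'])
    d=R.T@np.array([(u-c['cx'])/f,(v-c['cy'])/f,1]); o=-R.T@t
    return o+d*(z-o[2])/d[2]
def proj(c,X):
    f=240/np.tan(np.radians(c['fovy'])/2); p=np.array(c['R'])@X+np.array(c['t'])
    return p[0]/p[2]*f+c['cx'],p[1]/p[2]*f+c['cy']
def orange(im):
    h=cv2.cvtColor(im,cv2.COLOR_RGB2HSV); m=cv2.inRange(h,(5,150,120),(20,255,255))
    n,l,s,ce=cv2.connectedComponentsWithStats(m)
    return [(s[i].tolist(),ce[i].round(1).tolist()) for i in range(1,n) if s[i,4]>30]
E
python3 - <<'E'
from h import *
s=readout.read_state();print({k:np.round(v,3).tolist() for k,v in s.items()})
for n in('scene','side'):
    im,c=snap(n,n+'0');print(n,c)
    for st,ce in orange(im):print(st,ce,ray(c,*ce,.057).round(4))
a=cv2.imread('pics/scene0.png');b=cv2.imread('pics/side0.png')
E
```

```text
pics
{'time': 0.0, 'q': [-1.3, 0.334, 0.04, 1.466, -0.013, 1.343, -0.059], 'qd': [0.001, -0.0, 0.0, 0.002, -0.001, 0.001, -0.001], 'joint_efforts': [-0.001, -65.634, 1.334, -40.382, -0.06, 0.044, 0.0], 'tool_pos': [0.235, 0.606, 0.291], 'eef_rot': [2.591, 1.775, -0.002], 'wrist_force': [0.63, -0.186, -0.438], 'wrist_torque': [-0.006, -0.039, -0.0], 'finger_gap': 0.995}
scene {'fovy': 44.708606538776294, 'cx': 315.13750352873393, 'cy': 237.40885813662302, 'R': array([[-0.72424469,  0.68941203, -0.01344183],
       [ 0.43592363,  0.44267069, -0.78358997],
       [-0.53426605, -0.57337049, -0.62113289]]), 't': array([ 0.42089538, -0.21587378,  1.59046641])}
side {'fovy': 49.6150999023927, 'cx': 312.544264027316, 'cy': 235.49870316494213, 'R': array([[ 0.97056289, -0.24034259, -0.01559217],
       [-0.13722048, -0.49860398, -0.85589988],
       [ 0.19793488,  0.83284423, -0.51690645]]), 't': array([-0.56967853,  0.16573889,  0.89571928])}
[381, 121, 50, 11, 164] [404.2, 126.2] [1.0305 0.6212 0.057 ]
[276, 281, 20, 14, 210] [285.4, 287.3] [ 0.518  -0.0873  0.057 ]
```

View pics/scene0.png

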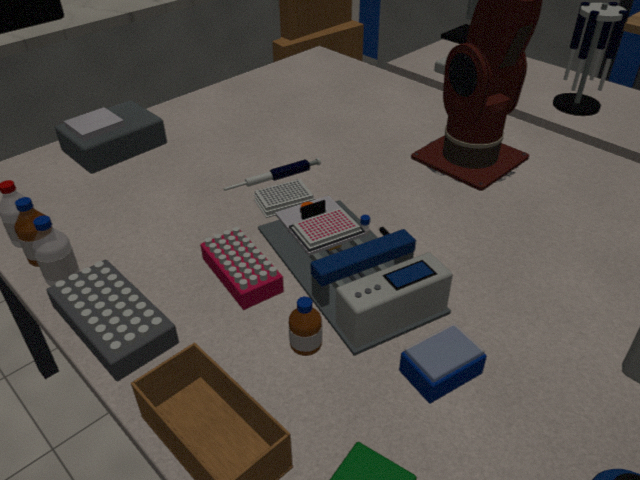

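View pics/side0.png

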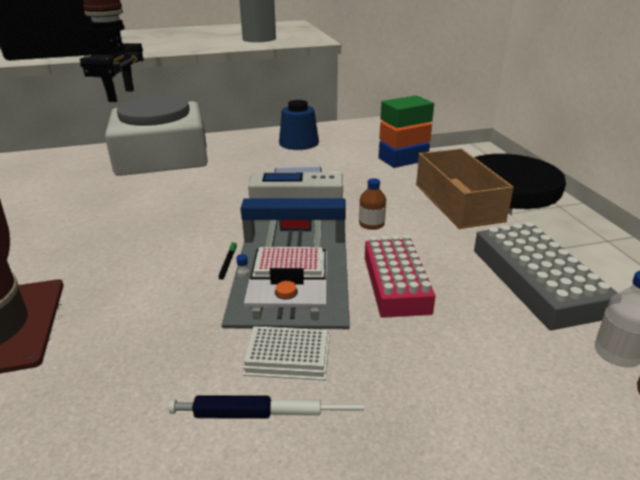

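The scene view shows the scanner in mid-picture, with the spare plates at its start end. In the side view the orange button is at (285,287), the black lug at (286,275), the bed's near edge runs (225,325)–(349,325), and the red stop is at (295,224). Next I work out the slide heading.

```bash
python3 - <<'E'
from h import *
c=eyes.calibration('side'); 
im=np.load('pics/side0.npy'); h=cv2.cvtColor(im,cv2.COLOR_RGB2HSV)
def bl(m,name,z):
    n,l,s,ce=cv2.connectedComponentsWithStats(m)
    for i in range(1,n):
        if s[i,4]>60 and 200<ce[i][0]<380 and 160<ce[i][1]<340: print(name,s[i].tolist(),ce[i].round(1),ray(c,*ce[i],z).round(4), cv2.boxPoints(cv2.minAreaRect(np.argwhere(l==i)[:,::-1].astype(np.float32))).round(0).tolist())
bl(cv2.inRange(h,(168,120,60),(180,255,255))|cv2.inRange(h,(0,150,60),(4,255,255)),'red',.035)
bl(cv2.inRange(h,(105,130,50),(125,255,255)),'blue',.098)
bl(cv2.inRange(h,(0,0,0),(180,255,30)),'black',.068)
a=ray(c,225,325,.01);b=ray(c,349,325,.01);print('bed near edge',a,b,np.degrees(np.arctan2(*(b-a)[1::-1])))
E
python3 -c "
import cv2;a=cv2.imread('pics/side0.png')[160:340,200:380];cv2.imwrite('pics/sc.png',cv2.resize(a,(600,600),interpolation=cv2.INTER_CUBIC))"
```

```text
red [282, 220, 27, 8, 214] [295.  223.5] [0.5885 0.1626 0.035 ] [[282.0, 220.0], [308.0, 220.0], [308.0, 227.0], [282.0, 227.0]]
blue [264, 174, 37, 6, 215] [282.4 176.5] [0.5853 0.2741 0.098 ] [[264.0, 174.0], [300.0, 174.0], [300.0, 179.0], [264.0, 179.0]]
blue [369, 179, 10, 10, 90] [373.4 183.4] [0.7727 0.1829 0.098 ] [[369.0, 179.0], [378.0, 179.0], [378.0, 188.0], [369.0, 188.0]]
blue [242, 199, 103, 16, 1268] [291.5 204.9] [0.5766 0.132  0.098 ] [[242.0, 214.0], [242.0, 199.0], [344.0, 199.0], [344.0, 214.0]]
blue [237, 254, 10, 11, 91] [241.8 259.3] [ 0.4518 -0.0429  0.098 ] [[237.0, 254.0], [246.0, 254.0], [246.0, 264.0], [237.0, 264.0]]
black [220, 252, 13, 26, 107] [225.7 264.6] [ 0.4245 -0.0067  0.068 ] [[219.0, 277.0], [229.0, 251.0], [233.0, 252.0], [222.0, 278.0]]
black [270, 269, 34, 14, 404] [286.5 274.9] [ 0.5245 -0.067   0.068 ] [[270.0, 282.0], [270.0, 269.0], [303.0, 269.0], [303.0, 282.0]]
bed near edge [ 0.40777848 -0.1030828   0.01      ] [ 0.61180368 -0.15751984  0.01      ] -14.93936378612681
```

View pics/sc.png

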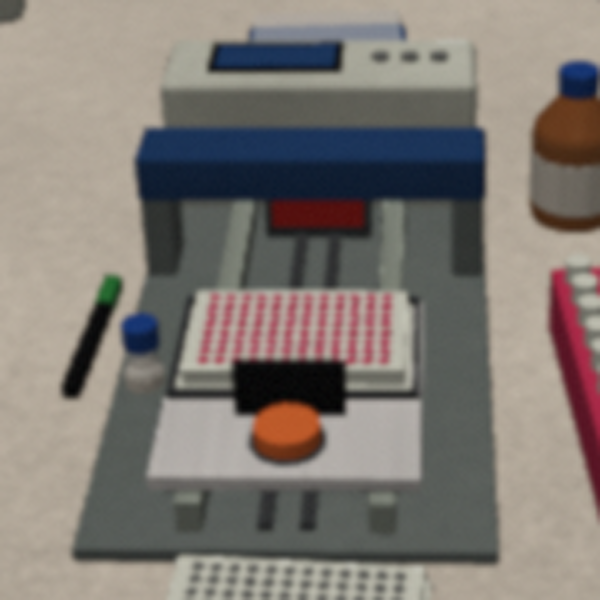

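The slide heading is about 75°: the bed edge lies at -15°, and the line from button to stop at 74°. The button is near (0.518,-0.087). I turn the tool about -84° so the jaws run across the slide, and swing over in an arc.

Call:
step_arm(plan=[[[0.5,-0.5,0],[0,0,-0.2],0.5],[[1,-1,0],[0,0,-0.4],1],[[1,-1,0],[0,0,-0.4],1]], squeeze=15)

```text
time: 0.48
tool_pos: [0.339, 0.5023, 0.2923]
eef_rot: [2.767, 1.483, 0.001]
wrist_force: [-0.0, 0.2, -0.6]
finger_gap: 0.745
```

Call:
step_arm(plan=[[[0.5,-0.5,0],[0,0,-0.2],1],[[1,-1,0],[0,0,-0.4],1],[[1,-1,0],[0,0,-0.4],1]])

```text
time: 0.85
tool_pos: [0.438, 0.4025, 0.2922]
eef_rot: [2.907, 1.188, 0.001]
wrist_force: [-0.0, 0.1, -0.5]
finger_gap: 0.4
```

Call:
step_arm(plan=[[[0.4,-0.5,0],[0,0,-0.2],1],[[0.8,-1,0],[0,0,-0.4],1],[[0.8,-1,0],[0,0,-0.4],1]])

```text
time: 1.23
tool_pos: [0.5176, 0.3018, 0.2922]
eef_rot: [3.015, 0.876, 0.001]
wrist_force: [-0.5, 0.4, -0.0]
finger_gap: 0.066
```

Call:
step_arm(plan=[[[0,-0.5,0],[0,0,-0.2],1],[[0,-1,0],[0,0,-0.4],1],[[0,-1,0],[0,0,-0.4],1]])

```text
time: 1.6
tool_pos: [0.515, 0.2034, 0.2925]
eef_rot: [3.091, 0.562, -0.0]
wrist_force: [0.3, 0.4, 0.1]
finger_gap: 0.006
```

Call:
step_arm(plan=[[[0,-0.5,0],[0,0,-0.2],1],[[0,-1,0],[0,0,-0.4],1],[[0,-1,0],[0,0,-0.4],1]])

```text
time: 1.98
tool_pos: [0.515, 0.104, 0.2925]
eef_rot: [-3.133, -0.237, -0.0]
wrist_force: [0.1, 1.1, 0.1]
finger_gap: 0.01
```

Call:
step_arm(plan=[[[0,-0.5,0],[0,0,-0.2],1],[[0,-1,0],[0,0,-0.4],1],[[0,-1,0],[0,0,-0.4],1]])

```text
time: 2.35
tool_pos: [0.5151, 0.0044, 0.2925]
eef_rot: [3.14, -0.091, 0.001]
wrist_force: [-0.0, 0.5, 0.1]
finger_gap: 0.007
```

Call:
step_arm(plan=[[[0,-0.4,0],[0,0,-0.2],1],[[0,-0.9,0],[0,0,-0.4],1],[[0,-0.9,0],[0,0,-0.4],1],[[0,-0.9,0],[0,0,-0.4],1]])

```text
time: 2.85
tool_pos: [0.5155, -0.0813, 0.2921]
eef_rot: [-3.114, 0.408, 0.001]
wrist_force: [-0.1, -0.8, -0.2]
finger_gap: 0.007
```

Run:
```python
from h import *
from scipy.spatial.transform import Rotation as Ro
s=readout.read_state();M=Ro.from_rotvec(s['eef_rot']).as_matrix();print(np.round(s['tool_pos'],4),M.round(3).tolist(),np.round(s['q'],2))
im,c=snap('wrist','w0');print(c['t'],(-np.array(c['R']).T@c['t']).round(3))
for st,ce in orange(im):print(st,ce,ray(c,*ce,.057).round(4))
```

```text
[ 0.5155 -0.0813  0.2921] [[0.966, -0.257, -0.0], [-0.257, -0.966, 0.001], [-0.0, -0.0, -1.0]] [-0.56  0.06  0.67  1.8  -0.04  1.29 -0.14]
[-0.51907013  0.02388404  0.40342987] [ 0.533 -0.014  0.385]
[294, 195, 43, 41, 1396] [315.1, 215.2] [ 0.5197 -0.0832  0.057 ]
```

View pics/w0.png

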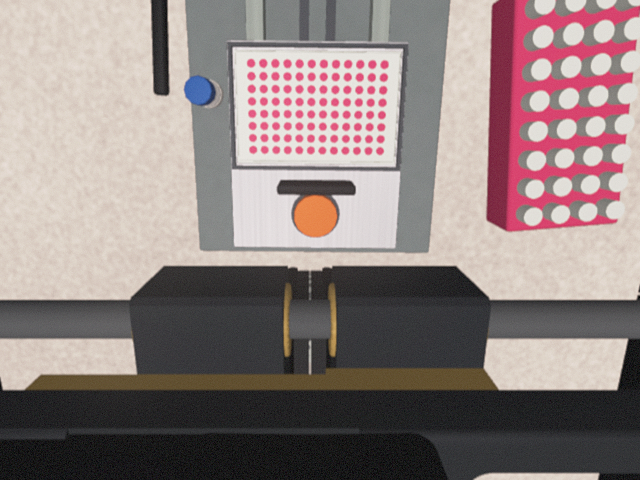

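The wrist view shows the button at (315,215), the lug just above it at (316,188), and the bed edges symmetric about the tool. I check the heading from the bed edges.

Run:
```python
from h import *
c=eyes.calibration('wrist')
P=lambda u,v,z:ray(c,u,v,z)[:2]
ang=lambda d:np.degrees(np.arctan2(d[1],d[0])).round(2)
print('near edge',ang(P(429,251,.01)-P(200,250,.01)),'L',ang(P(188,2,.01)-P(200,250,.01)),'R',ang(P(449,2,.01)-P(429,251,.01)))
print('plate',ang(P(400,168,.05)-P(233,168,.05)),'lug',ang(P(355,188,.078)-P(278,188,.078)))
print(P(316,183,.078),P(316,188,.078))
```

```text
near edge -15.18 L 73.92 R 74.84
plate -14.92 lug -14.92
[ 0.52746183 -0.0549568 ] [ 0.52650456 -0.05860722]
```

Call:
step_arm(plan=[[[0.06,0.03,-0.4],[0,0,0],1],[[0.06,0.03,-0.8],[0,0,0],1],[[0.06,0.03,-1],[0,0,0],1],[[0.06,0.03,-1],[0,0,0],1]])

```text
time: 3.4
tool_pos: [0.5204, -0.0789, 0.1908]
eef_rot: [3.114, -0.409, -0.005]
wrist_force: [-0.0, 1.4, 0.3]
finger_gap: 0.009
```

Call:
step_arm(plan=[[[0,0,-0.2],[0,0,0],1],[[0,0,-0.4],[0,0,0],1],[[0,0,-0.55],[0,0,0],1],[[0,0,-0.55],[0,0,0],1],[[0,0,-0.55],[0,0,0],1]])

```text
time: 4.03
tool_pos: [0.5214, -0.0809, 0.1381]
eef_rot: [-3.114, 0.415, -0.001]
wrist_force: [0.1, 0.4, -0.8]
finger_gap: 0.008
```

Run:
```python
from h import *
s=readout.read_state();print(np.round(s['tool_pos'],4),np.round(s['wrist_force'],1))
im,c=snap('side','s1')
a=cv2.imread('pics/s1.png')[220:340,210:370];cv2.imwrite('pics/s1c.png',cv2.resize(a,(800,600),interpolation=cv2.INTER_CUBIC))
```

```text
[ 0.5214 -0.0809  0.1381] [ 0.1  0.4 -0.8]
```

View pics/s1c.png

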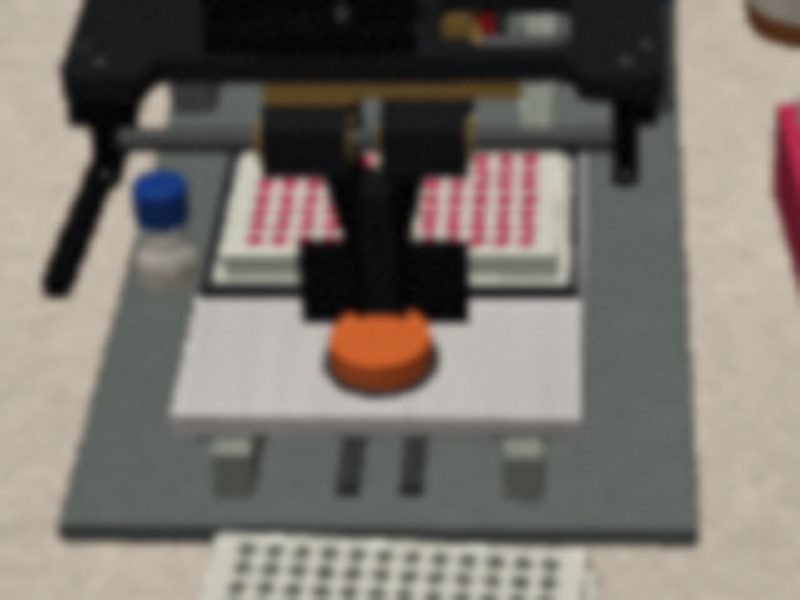

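The crop shows the closed fingers centred over the button and clear of the lug. Now I press.

Call:
step_arm(plan=[[[0,0,-0.08],[0,0,0],1],[[0,0,-0.14],[0,0,0],1],[[0,0,-0.19],[0,0,0],1],[[0,0,-0.22],[0,0,0],1],[[0,0,-0.22],[0,0,0],1],[[0,0,-0.22],[0,0,0],1]])

```text
time: 4.82
tool_pos: [0.5216, -0.081, 0.1184]
eef_rot: [-3.111, 0.416, -0.001]
wrist_force: [-16.6, 3.5, 48.5]
finger_gap: 0.006
```

The button is bottomed (tip at about 48.4 mm), but 48 N is harder than needed, so I ease off.

Call:
step_arm(plan=[[[0,0,0.016],[0,0,0],1],[[0,0,0.016],[0,0,0],1],[[0,0,0.016],[0,0,0],1]])

```text
time: 5.2
tool_pos: [0.5215, -0.0809, 0.1187]
eef_rot: [-3.112, 0.415, -0.001]
wrist_force: [-10.1, 2.5, 30.7]
finger_gap: 0.007
```

Call:
step_arm(plan=[[[0.013,0.048,0.006],[0,0,0],1],[[0.039,0.145,0.006],[0,0,0],1],[[0.065,0.241,0.006],[0,0,0],1],[[0.091,0.338,0.006],[0,0,0],1],[[0.117,0.435,0.006],[0,0,0],1],[[0.129,0.483,0.006],[0,0,0],1],[[0.129,0.483,0.006],[0,0,0],1]])

```text
time: 6.08
tool_pos: [0.5349, -0.032, 0.1189]
eef_rot: [-3.113, 0.414, -0.002]
wrist_force: [-3.9, 3.0, 19.6]
finger_gap: 0.008
```

Run:
```python
from h import *
s=readout.read_state();print(np.round(s['tool_pos'],4),np.round(s['wrist_force'],1))
im,c=snap('side','s2')
a=cv2.imread('pics/s2.png')[220:340,210:370];cv2.imwrite('pics/s2c.png',cv2.resize(a,(800,600),interpolation=cv2.INTER_CUBIC))
```

```text
[ 0.5349 -0.032   0.1189] [-3.9  3.  19.6]
```

View pics/s2c.png

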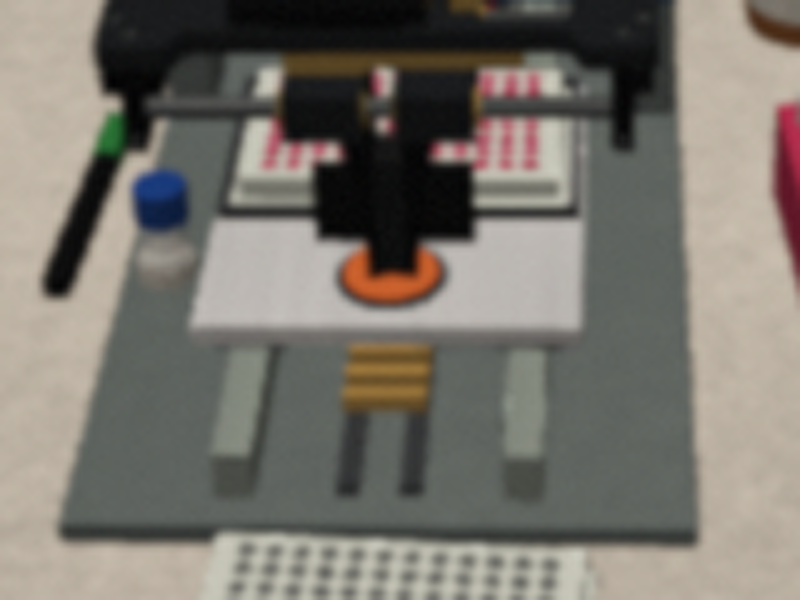

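The button is held down, and the carriage has moved about 50 mm with the fingers. I continue.

Call:
step_arm(plan=[[[0.013,0.048,0],[0,0,0],1],[[0.039,0.145,0],[0,0,0],1],[[0.065,0.241,0],[0,0,0],1],[[0.091,0.338,0],[0,0,0],1],[[0.117,0.435,0],[0,0,0],1],[[0.142,0.531,0],[0,0,0],1],[[0.168,0.628,0],[0,0,0],1],[[0.181,0.676,0],[0,0,0],1],[[0.181,0.676,0],[0,0,0],1]])

```text
time: 7.25
tool_pos: [0.5535, 0.0357, 0.119]
eef_rot: [-3.112, 0.414, -0.004]
wrist_force: [-0.8, 2.1, 14.8]
finger_gap: 0.003
```

Call:
step_arm(plan=[[[0.01,0.039,0],[0,0,0],1],[[0.021,0.077,0],[0,0,0],1],[[0.031,0.116,0],[0,0,0],1],[[0.031,0.116,0],[0,0,0],1]])

```text
time: 7.75
tool_pos: [0.5561, 0.0448, 0.1189]
eef_rot: [3.113, -0.417, 0.003]
wrist_force: [-4.3, -5.2, 19.6]
finger_gap: 0.002
```

The along-slide force has turned to -6 N at about 130 mm, so the stop has probably been met. I push on until the fingers bear on the lug.

Call:
step_arm(plan=[[[0.008,0.029,0],[0,0,0],1],[[0.016,0.058,0],[0,0,0],1],[[0.016,0.058,0],[0,0,0],1]])

```text
time: 8.12
tool_pos: [0.5577, 0.0488, 0.1189]
eef_rot: [3.111, -0.419, 0.003]
wrist_force: [-2.9, -10.5, 19.0]
finger_gap: 0.004
```

Call:
step_arm(plan=[[[0.005,0.019,0],[0,0,0],1],[[0.01,0.039,0],[0,0,0],1],[[0.01,0.039,0],[0,0,0],1]])

```text
time: 8.5
tool_pos: [0.5579, 0.0495, 0.1189]
eef_rot: [3.107, -0.423, 0.001]
wrist_force: [-9.0, -21.2, 24.0]
finger_gap: 0.007
```

Run:
```python
from h import *
im,c=snap('side','s3')
a=cv2.imread('pics/s3.png')[190:310,220:380];cv2.imwrite('pics/s3c.png',cv2.resize(a,(800,600),interpolation=cv2.INTER_CUBIC))
im2,c2=snap('scene','sc3')
# deck trailing edge along the slide line: bright -> dark in column strips
d=np.array([.259,.966])
B=np.array([.5197,-.083])
e=np.array([.966,-.259])
for f in('s1','s2','s3'):
    g=cv2.cvtColor(np.load(f'pics/{f}.npy'),cv2.COLOR_RGB2GRAY).astype(np.float32)
    out=[]
    for off in(-.055,-.045,-.03,.03,.045,.055):
        ys=np.arange(-.06,.16,.0005); pr=[]
        for y in ys:
            p=B+d*y+e*off; pr.append(proj(c,np.array([*p,.045])))
        pr=np.array(pr,np.float32)
        v=cv2.remap(g,pr[:,:1],pr[:,1:],cv2.INTER_LINEAR)[:,0]
        v=cv2.GaussianBlur(v[:,None],(1,9),0)[:,0]
        gr=v[6:]-v[:-6]; w=np.array(ys[3:-3]); k=np.argmax(gr[:280] if f!='s3' else gr[200:]) + (200 if f=='s3' else 0)
        out.append(round(float(w[k]),4))
    print(f,out)
```

```text
s1 [0.0445, 0.0445, 0.0725, 0.0435, 0.043, 0.043]
s2 [0.0185, -0.053, 0.018, 0.017, 0.017, 0.017]
s3 [0.0965, 0.0965, 0.0965, 0.0955, 0.0955, 0.0955]
```

View pics/s3c.png

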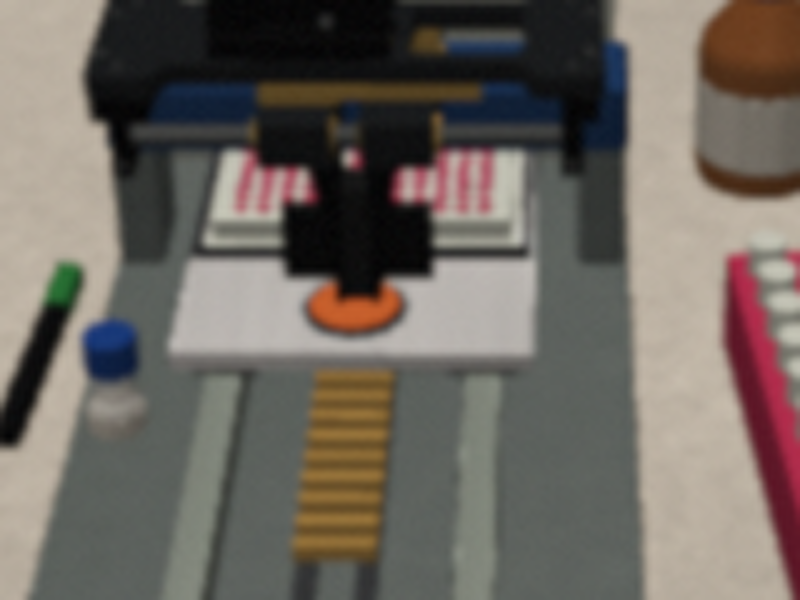

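The crop shows the button still down, with the carriage's leading half under the bridge. I measure the starting edge properly to get the total travel.

Run:
```python
from h import *
c=eyes.calibration('side')
d=np.array([.259,.966]);B=np.array([.5197,-.083]);e=np.array([.966,-.259])
for f,lo,hi in(('side0',-.048,-.02),('s1',-.048,-.02),('s2',0,.035),('s3',.08,.115)):
    g=cv2.cvtColor(np.load(f'pics/{f}.npy'),cv2.COLOR_RGB2GRAY).astype(np.float32);out=[]
    for off in(-.05,-.04,-.03,-.025,.025,.03,.04,.05):
        ys=np.arange(lo,hi,.0005)
        pr=np.array([proj(c,np.array([*(B+d*y+e*off),.045])) for y in ys],np.float32)
        v=cv2.GaussianBlur(cv2.remap(g,pr[:,:1],pr[:,1:],cv2.INTER_LINEAR),(1,9),0)[:,0]
        gr=v[6:]-v[:-6]; out.append(round(float(ys[3+np.argmax(gr)]),4))
    print(f,out,np.median(out))
```

```text
side0 [-0.032, -0.0325, -0.033, -0.033, -0.0335, -0.0335, -0.0335, -0.034] -0.03325
s1 [-0.032, -0.0325, -0.033, -0.033, -0.0335, -0.0335, -0.0335, -0.034] -0.03325
s2 [0.0185, 0.0175, 0.018, 0.0175, 0.017, 0.017, 0.017, 0.017] 0.01725
s3 [0.0965, 0.0965, 0.0965, 0.0965, 0.096, 0.0955, 0.0955, 0.0955] 0.09625
```

Edge travel is 129.5 mm against a nominal 130, so the carriage is home. I lift straight up while still bearing on the lug so the catch rises, then back off.

Call:
step_arm(plan=[[[0,0,0.05],[0,0,0],1],[[0,0,0.1],[0,0,0],1],[[0,0,0.15],[0,0,0],1],[[0,0,0.15],[0,0,0],1],[[0,0,0.15],[0,0,0],1]])

```text
time: 9.22
tool_pos: [0.5551, 0.0505, 0.1304]
eef_rot: [3.106, -0.421, -0.008]
wrist_force: [-6.0, -16.7, -2.8]
finger_gap: 0.004
```

Call:
step_arm(plan=[[[-0.013,-0.048,0],[0,0,0],1],[[-0.026,-0.097,0],[0,0,0],1],[[-0.026,-0.097,0.1],[0,0,0],1],[[-0.026,-0.097,0.5],[0,0,0],1],[[-0.026,-0.097,1],[0,0,0],1],[[-0.026,-0.097,1],[0,0,0],1]])

```text
time: 9.98
tool_pos: [0.5572, 0.0471, 0.2371]
eef_rot: [-3.11, 0.414, -0.011]
wrist_force: [0.8, -0.1, 0.3]
finger_gap: 0.004
```

Call:
step_arm(plan=[[[-0.1,-0.4,0.4],[0,0,0],1],[[-0.2,-0.8,0.6],[0,0,0],1],[[-0.2,-0.8,0.6],[0,0,0],1],[[-0.2,-0.8,0.6],[0,0,0],1]])

```text
time: 10.48
tool_pos: [0.5349, -0.0325, 0.292]
eef_rot: [-3.114, 0.414, 0.001]
wrist_force: [0.5, -0.4, -1.0]
finger_gap: 0.005
```

Run:
```python
from h import *
s=readout.read_state();print(s['time'],np.round(s['tool_pos'],4),np.round(s['wrist_force'],1))
im,c=snap('side','s4')
d=np.array([.259,.966]);B=np.array([.5197,-.083]);e=np.array([.966,-.259])
g=cv2.cvtColor(im,cv2.COLOR_RGB2GRAY).astype(np.float32);out=[]
for off in(-.05,-.04,-.03,-.025,.025,.03,.04,.05):
    ys=np.arange(.08,.115,.0005)
    pr=np.array([proj(c,np.array([*(B+d*y+e*off),.045])) for y in ys],np.float32)
    v=cv2.GaussianBlur(cv2.remap(g,pr[:,:1],pr[:,1:],cv2.INTER_LINEAR),(1,9),0)[:,0]
    out.append(round(float(ys[3+np.argmax(v[6:]-v[:-6])]),4))
print(out,np.median(out))
a=cv2.imread('pics/s4.png')[170:350,200:440];cv2.imwrite('pics/s4c.png',cv2.resize(a,(800,600),interpolation=cv2.INTER_CUBIC))
im,c=snap('wrist','w4')
for st,ce in orange(im):print(st,ce,[ray(c,*ce,z).round(4) for z in(.057,.049)], B+.13*d)
```

```text
10.475 [ 0.5349 -0.0325  0.292 ] [ 0.5 -0.4 -1. ]
[0.0965, 0.0965, 0.0965, 0.0965, 0.0955, 0.0955, 0.0955, 0.0955] 0.096
[287, 95, 46, 47, 1681] [309.1, 117.8] [array([0.5543, 0.0414, 0.057 ]), array([0.5543, 0.0415, 0.049 ])] [0.55337 0.04258]
```

View pics/s4c.png

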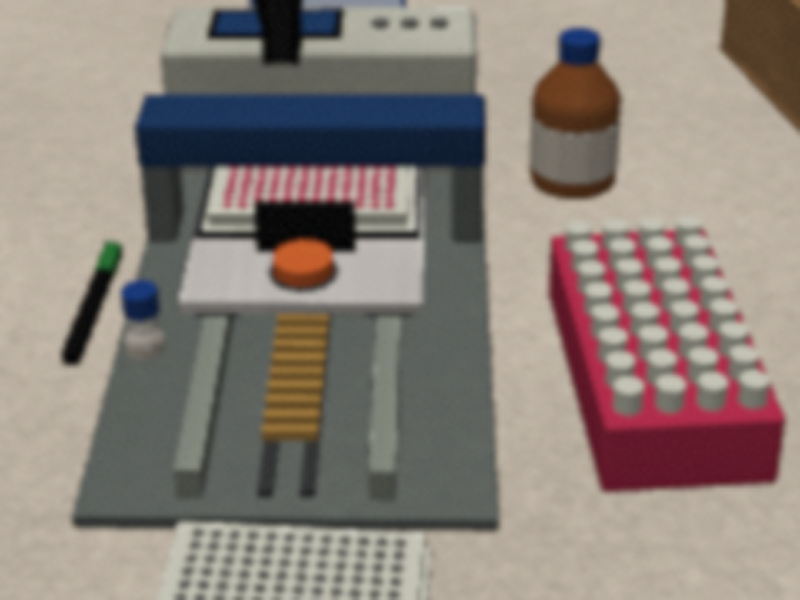

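View pics/w4.png

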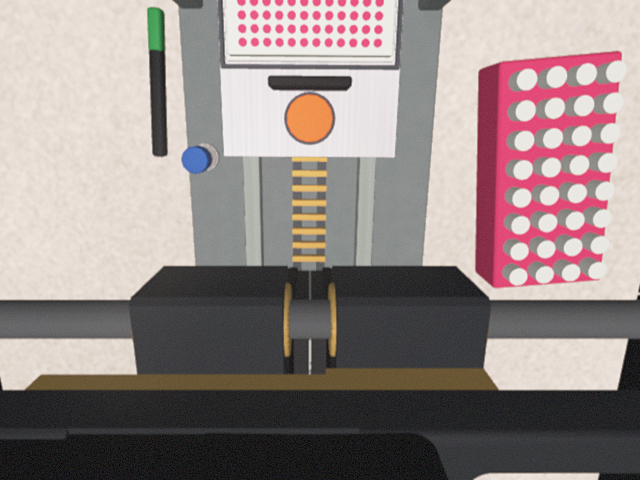

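The button has sprung up, its rim visible again. The carriage edge is unchanged at the home position and the plate is still seated in its nest. The vial, marker and rack look undisturbed, and the wrist force is about zero. I hand in.

```bash
python3 -c "
from station import workorder;print(workorder.hand_in())"
```

```text
the job is handed in; nothing more can be done
None
```

The carriage is at its end stop under the scan bridge with the lock button back up, and I handed the job in at about 10.5 s with the arm clear.

**What I did:** I pressed the orange button with the closed fingertips and held it down. I slid the carriage along its 75° heading until it met the stop and the fingers bore on the push lug with about 23 N. I then lifted straight up so the catch could rise, backed off and moved away.

**Last checks:**
- **Travel:** the side camera gives 129.3 mm and the wrist camera 129.1 mm, against the nominal 130 mm. The edge position stayed within 0.3 mm of where it was before release.
- **Button and plate:** the button's rim is visible again, so it is up, and the plate sits in its nest.
- **Surroundings:** the vial, marker, tube rack, reagent bottle and the visible part of the spare plates look undisturbed. The pipette and most of the tip box were outside the last close-ups. Wrist force was about zero.

**What I did not confirm or was off:**
- I did not pull on the carriage to test the lock. That it is locked rests on the position and the raised button.
- The first press briefly reached about 48 N on the button through the fingertips. I eased it to about 20 N before sliding.
- The fingers met the lug about 3.6 mm earlier than my geometry predicted, so I checked the travel by camera before letting go.

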